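# Read a broth tube in the turbidity reader

## Robot

A 6-joint arm with a two-finger parallel gripper is mounted at the origin on the work surface; the furniture and walls round the work are solid. World frame = base frame: x ahead of the robot, y to its left, z up, the work surface at z = 0. Lengths are in m, angles in rad, forces in N, time in s.
With the tool pointing down it reaches from about 0.225 to 0.875 m from the base axis. Payload 3.4 kg.
Tool frame: the origin (TCP) lies at the very end of the fingers, on their centre line; the grasp point (between the pads) lies 19 mm behind it; z points along the fingers, y is the line along which they close (so a half turn about z gives the same grasp; the last joint's range is limited). The gripper opens to 85 mm and grips with 20 to 120 N. Pads are 22 mm wide; open, the fingers measure 114 mm over their backs; the gripper's body (76 mm by 85 mm) begins 54 mm behind the grasp point. The pads swing forward as they close: fully open they stand 13 mm farther back than shut.
Start: joints at [1.03, 0.276, 1.505, -0, 1.361, -0.121], TCP at [0.234, 0.525, 0.231] pointing down, gripper open.
Joint ranges: [-2.89, 2.89], [-0.75, 2.08], [0.22, 2.7], [-1.18, 4.32], [0.11, 2.71], [-2.7, 2.7]. Speed limits (rad/s): [2.57, 2.57, 3.14, 3.14, 3.14, 3.14].

## Interface

Orientations are given as a unit quaternion [w, x, y, z].
In Python, from rig import manip, eyes gives the robot as it stands.
- The arm moves only by the tool servo_tool, never from a script. Its argument "series" is text: rows parted by semicolons, each of 7 numbers parted by spaces: the shift along the tool's x, y, z in m, then the turn, a rotation vector about the tool's x, y, z in degrees, then the closure, from 0 (fully open) to 1 (shut). In form: dx dy dz ax ay az fingers; .... A call has 1 to 5 rows; each row is the pose to reach, as a shift and turn from the pose commanded when the call began, along the tool's axes at that moment; what a row does not reach only later rows make up. A row lasts 1/10 s, in which the tool goes at most 50 mm and 8.59 degrees, less where a joint would pass 70% of its speed; a pose out of reach is approached as far as the arm can. A call with a gripper value outside its range is refused whole. The fingers move at their own pace and stop on an object; "squeeze" is the grip in N (left out, the last holds). Time passes only in rows, so rows that repeat a pose let the fingers close. It gives the time, the measured TCP pose, the force, the opening and the grip force at its end, in the units of the state.
- manip.get_state(): the state, without advancing time (a new reading comes with each control period).
- eyes.get_image(name): name is "side" or "top" or "wrist"; returns the picture (480x640x3 uint8, red, green, blue); there is no depth.
- eyes.camera_info(name): a dict with "fx", "fy", "cx", "cy" (pixels), "dist" ([k1, k2, p1, p2, k3] as OpenCV has them; the pictures are not rectified), "eye" and "orientation" of the camera in the world. Camera axes: x right, y down, z forward; pixel columns grow to the right and rows downward; lengths in m; the calibration is good to about 2 mm. A picture is of the moment at which its call begins: read the wrist's pose just before it. camera_info takes no time and is no camera call; for the wrist camera it gives the pose at the moment of the call.
- manip.sign_off(): hands the job in; it is judged then, once.
The state is a dict: "clock": time; "qpos": joint angles; "qd": joint speeds; "effort": joint torques, N m; "position": TCP position; "ee_rot": TCP orientation; "contact_force": force on the tool from outside, world axes, zero at the start; "moment": the same for the moment, N m; "width": finger opening in m; "gripper_force": force on a finger pad.
Only numpy, scipy, OpenCV 4.12 (cv2) and the standard library are available. Lean on these libraries where they do the work, as an engineer would, in place of code of your own. Each camera call takes 0.05 s, during which the arm holds its last target. There are 200 camera calls.

## Task

Take the blue-capped culture tube out of the rack and slide it right down into the bore of the aluminium tube holder, leaving the other tubes in the rack. Stand the holder on the white stage of the turbidity reader and press it into the corner, its two light ports facing the two windows, until both sprung collars are pushed in and it sits flat against the rear stop and the left stop at once. The collars push it out again when it is let go, so finish while still holding the holder itself and keeping it pressed against both stops, with a firm finger's push and no more.

Things in the scene. Friction and masses are not known exactly. Their poses are not given: they have to be found in the camera images.
- tube_blue: culture tube with a BLUE cap, 109 mm tall, 15 to 16 mm diameter, closed, 13 g; origin at the centre of its underside, z up along the tube. It stands upright in the rack, its underside 3 mm above the bench; the top 47 mm (the cap and some of the body) stand clear above the rack. Grasp the cap from above
- tube_red: like tube_blue but with a RED cap; it stays in the rack
- tube_white: like tube_blue but with a WHITE cap; it stays in the rack
- tube_rack: blue tube rack, fixed to the bench, 78 (x) x 107 (y) x 65 mm high, origin at the centre of its underside; 18 mm square holes. The tubes in it are 44 mm or more apart, centre to centre. A tall stack of white baskets stands to the right of the rack
- holder: loose aluminium block 44 x 44 x 95 mm high, about 0.35 kg, upright; origin at the centre of its underside. Bore 17 mm wide, 81 mm deep in the middle of its top: a tube fully in stands 28 mm above the top. Light ports in its +x and +y sides; red dot on top at the edge between them. Turned under 40 deg from the reader. Grip it across two facing sides near its top, fingers either side of the cap
- bore_mouth (a point): centre of the bore's mouth, in the middle of the holder's top face, 95 mm above its underside
- detector_port (a point): centre of the light port on the holder's +x side, 30 mm above its underside
- source_port (a point): centre of the light port on the holder's +y side, 30 mm above its underside
- reader: white and grey instrument, fixed, 180 x 180 x 64 mm high, sloping display at front left; origin at the centre of its underside, x to its back, y to its left. Its front right quarter is a flat white stage, 22 mm above the bench, open to front and right, 86 x 86 mm. Nothing on it is over 66 mm high, so fingertips 60 mm above the foot of a holder on the stage pass over it
- seat (a point): the point on the top of the stage where the centre of the holder's underside lies when it sits in the corner, at (-24, -24, 22) mm in the reader's frame; the holder's axes are then parallel to the reader's
- detector_stop: rear stop: fixed upright steel face 44 mm wide that looks towards the reader's -x (front), 2 mm in front of the reader's centre; it bears the detector window
- source_stop: left stop: fixed upright steel face 44 mm wide that looks towards the reader's -y (right), 2 mm to the right of the reader's centre; it bears the light source window
- detector_window (a point): centre of the detector window in the plane of the rear stop, 30 mm above the stage; the holder's detector port lies on it when seated
- source_window (a point): centre of the source window in the plane of the left stop, 30 mm above the stage; the holder's source port lies on it when seated
- detector_collar (a joint): black sprung light seal, 18 mm diameter, round the detector window: 0 = standing 4 mm out of the rear stop, 0.004 = pushed flush with it. About 2 N starts it and 5 N pushes it flush. Stage, stops and collars are slippery (friction about 0.2)
- source_collar (a joint): black sprung light seal round the source window, alike: 0 = standing 4 mm out of the left stop, 0.004 = flush; 2 N to 5 N
There are look-alikes about, which are no part of the job. Of the things shaped like the holder, the aluminium one is meant.

How it is judged:
By the outcome, as a careful person would: the job done as asked, in the order asked, and still so for the second after the job is handed in, while the arm keeps its last pose, push and grip.
It also fails if it takes over 72 s, if anything falls off the work surface, if the arm or the gripper's body presses on something with over 40 N, if the wrist force passes 120 N, or if a joint passes its speed limit or range.

## Working session

There is one attempt and no reset: what is moved stays moved. The work goes in short steps, Python scripts to look and compute and a tool call to move; the robot and the scene stay as the last step left them, time stands still between calls to the robot, and variables do not carry over. Pictures are saved under pics/ and viewed, at most 10 in all, crops included, and the job is handed in when it is done.

Besides the shell and the picture viewer there is one more tool, called after ">>>" by a JSON object that holds its "op" and its "data". servo_tool: Moves the arm, as the interface text tells. Its arguments: {"type":"object","properties":{"series":{"type":"string"},"squeeze":{"type":"number"}},"required":["series"]}

```bash
ls; mkdir -p pics
python3 - <<'E'
from rig import manip, eyes
import cv2
print(manip.get_state())
for n in ("side","top","wrist"):
    print(n,eyes.camera_info(n)); cv2.imwrite(f"pics/{n}0.png",eyes.get_image(n)[:,:,::-1])
E
```

```text
pics
{'clock': 0.0, 'qpos': array([ 1.02998291e+00,  2.76624714e-01,  1.50616207e+00, -2.67343513e-05,
        1.36069710e+00, -1.21034540e-01]), 'qd': array([-1.72055561e-03,  7.60274220e-04, -9.16301831e-04, -1.53177763e-03,
        9.53081706e-05,  6.52650295e-04]), 'effort': array([ 1.08872693e-03, -4.16784418e+01, -2.45808470e+01,  1.19578926e-04,
        1.09255532e-02,  1.30083941e-05]), 'position': array([0.23409753, 0.52459676, 0.23041124]), 'ee_rot': array([-2.94885420e-04,  2.08348933e-01,  9.78054103e-01, -8.98556446e-04]), 'contact_force': array([ 0.38747158,  0.55407   , -0.29056965]), 'moment': array([-0.02728155, -0.00428816, -0.00904506]), 'gripper_force': 0.0, 'width': 0.08534079753988019}
side {'fx': 460.6152025959027, 'fy': 460.6152025959027, 'cx': 316.774070635327, 'cy': 241.74907272683924, 'dist': array([-0.0685635,  0.       ,  0.       ,  0.       ,  0.       ]), 'eye': array([ 0.52581635, -0.75691496,  0.65014686]), 'orientation': array([-4.07017590e-01,  9.13413812e-01, -8.84450661e-04,  3.33283477e-03])}
top {'fx': 438.87283968397725, 'fy': 438.87283968397725, 'cx': 315.85976011938806, 'cy': 237.49527773436535, 'dist': array([0.03231802, 0.        , 0.        , 0.        , 0.        ]), 'eye': array([ 0.36816336, -0.12060124,  0.98698879]), 'orientation': array([-0.04462326,  0.71557871, -0.69322996,  0.07340367])}
wrist {'fx': 377.3948552913762, 'fy': 377.3948552913762, 'cx': 316.9851406044196, 'cy': 235.9733020370683, 'dist': array([-0.07973168,  0.        ,  0.        ,  0.        ,  0.        ]), 'eye': array([0.16030419, 0.55796633, 0.37237323]), 'orientation': array([0.13483475, 0.82797579, 0.53739722, 0.08648649])}
```

View pics/top0.png

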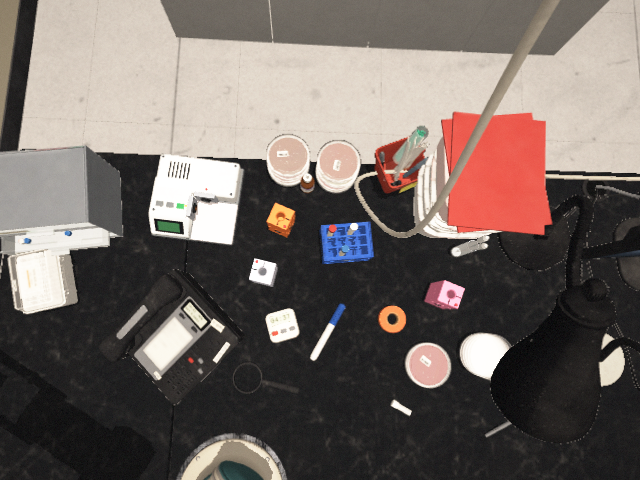

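View pics/side0.png

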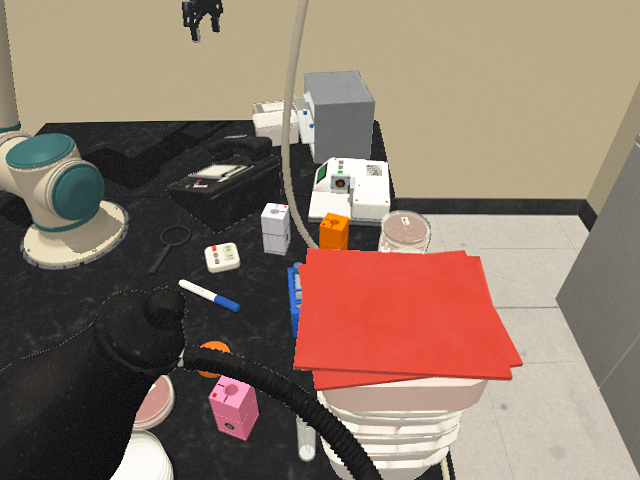

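Top view: three blocks are shaped like the holder: the orange one (281,219), the pale grey one (263,272) and the pink one (445,294). The pale grey one fits "aluminium". The rack is at (347,242) and the reader at (195,200). The side view shows the same three blocks, but the baskets hide the rack. I'll enlarge the top view to confirm.

```bash
cat > h.py <<'E'
import numpy as np, cv2
from scipy.spatial.transform import Rotation as R
from rig import manip, eyes
def rot(q): return R.from_quat([q[1],q[2],q[3],q[0]])
def ray(c,uv):
    K=np.array([[c["fx"],0,c["cx"]],[0,c["fy"],c["cy"]],[0,0,1.]])
    p=cv2.undistortPoints(np.array(uv,float).reshape(-1,1,2),K,np.array(c["dist"])).reshape(-1,2)
    return rot(c["orientation"]).apply(np.c_[p,np.ones(len(p))])
def plane(c,uv,z):
    d=ray(c,uv); e=np.array(c["eye"]); return e+d*((z-e[2])/d[:,2])[:,None]
def tri(c1,u1,c2,u2):
    A=[];b=[]
    M=np.zeros((3,3));v=np.zeros(3)
    for c,u in((c1,u1),(c2,u2)):
        d=ray(c,[u])[0]; d/=np.linalg.norm(d); P=np.eye(3)-np.outer(d,d); M+=P; v+=P@c["eye"]
    x=np.linalg.solve(M,v); return x
def proj(c,X):
    K=np.array([[c["fx"],0,c["cx"]],[0,c["fy"],c["cy"]],[0,0,1.]])
    p=rot(c["orientation"]).inv().apply(np.atleast_2d(X)-c["eye"])
    return cv2.projectPoints(p,np.zeros(3),np.zeros(3),K,np.array(c["dist"]))[0].reshape(-1,2)
def totool(goal,s=None):
    "shift in tool axes from the present pose to a goal"
    s=s or manip.get_state(); return rot(s["ee_rot"]).inv().apply(np.array(goal)-s["position"])
E
python3 - <<'E'
from h import *
im=cv2.imread("pics/top0.png")
a=cv2.resize(im[210:295,235:385],None,fx=4,fy=4,interpolation=2)
b=cv2.resize(im[150:250,140:250],None,fx=3.4,fy=3.4,interpolation=2)
o=np.zeros((340+340,800,3),np.uint8);o=o[:600]; o[:340,:600]=a; 
cv2.imwrite("pics/crop.png",a)
c=eyes.camera_info("top")
print(plane(c,[(281,219),(263,272),(445,294)],.095).round(3)); print(plane(c,[(332,229),(353,227),(331,250),(347,242)],.1).round(3))
print(plane(c,[(195,200)],.06).round(3), plane(c,[(240,160),(236,243),(151,234)],.022).round(3))
s=manip.get_state();w=eyes.camera_info("wrist")
print(rot(s["ee_rot"]).inv().apply(w["eye"]-s["position"]).round(4), rot(s["ee_rot"]).inv().apply(rot(w["orientation"]).as_matrix().T).round(3), rot(s["ee_rot"]).as_matrix().round(3))
E
```

```text
[[ 0.556 -0.082  0.095]
 [ 0.445 -0.05   0.095]
 [ 0.412 -0.422  0.095]]
[[ 0.537 -0.188  0.1  ]
 [ 0.543 -0.231  0.1  ]
 [ 0.494 -0.186  0.1  ]
 [ 0.511 -0.219  0.1  ]]
[[0.597 0.105 0.06 ]] [[0.704 0.02  0.022]
 [0.513 0.018 0.022]
 [0.527 0.203 0.022]]
[ 8.100e-02  1.000e-04 -1.418e-01] [[ 0.     1.     0.   ]
 [-0.949  0.    -0.316]
 [-0.316  0.     0.949]] [[-0.913  0.408 -0.001]
 [ 0.408  0.913 -0.001]
 [ 0.    -0.001 -1.   ]]
```

View pics/crop.png

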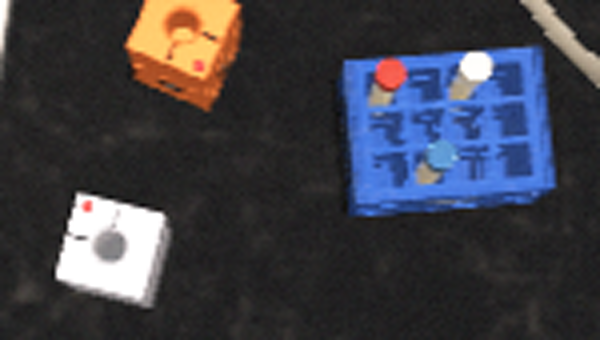

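The crop shows the aluminium holder at full-image (263,271), with a clean grey-white body and its red dot at the upper left (257,261). That places the dot at world +x+y, so its yaw is small. The orange and pink blocks are look-alikes. The blue cap is at (345,249), with red at (332,229) and white at (354,227). Next I'll bring the wrist camera over the work.

>>> {"op": "servo_tool", "data": {"series": "-0.4065 -0.503 -0.05 0 0 -24 0.3;-0.4065 -0.503 -0.05 0 0 -24 0.3;-0.4065 -0.503 -0.05 0 0 -24 0.3;-0.4065 -0.503 -0.05 0 0 -24 0.3;-0.4065 -0.503 -0.05 0 0 -24 0.3", "squeeze": 25}}

```text
clock: 0.65
position: [0.298, 0.2836, 0.2504]
ee_rot: [0.0, -0.0, 1.0, -0.0]
contact_force: [1.7, -0.5, 0.3]
width: 0.06
gripper_force: 0.0
```

Run:
```python
from h import *
t=eyes.camera_info("top");s=eyes.camera_info("side")
for a,b in (((390,235),(285,150)),((437,200),(290,60)),((437,200),(300,10)),((358,190),(315,240))):
    X=tri(t,a,s,b); print(X.round(3),(proj(t,X)[0]-a).round(1),(proj(s,X)[0]-b).round(1))
```

```text
[ 0.487 -0.254  0.351] [-0.3 -2.2] [-2.5  0.5]
[ 0.503 -0.285  0.477] [0.1 1.8] [ 2.  -0.6]
[ 0.503 -0.272  0.519] [-0.2 -8. ] [-8.7  2.4]
[ 0.56  -0.233  0.198] [ 3.1 18.2] [21.4 -7.3]
```

>>> {"op": "servo_tool", "data": {"series": "-0.102 -0.384 -0.03 0 0 0 0.3;-0.102 -0.384 -0.03 0 0 0 0.3;-0.102 -0.384 -0.03 0 0 0 0.3;-0.102 -0.384 -0.03 0 0 0 0.3;-0.102 -0.384 -0.03 0 0 0 0.3"}}

```text
clock: 1.15
position: [0.3617, 0.0427, 0.2696]
ee_rot: [0.0, 0.0, 1.0, 0.0]
contact_force: [0.7, -0.5, 0.4]
width: 0.0599
gripper_force: 0.0
```

>>> {"op": "servo_tool", "data": {"series": "-0.038 -0.13 -0.01 0 0 0 0.3;-0.038 -0.13 -0.01 0 0 0 0.3;-0.038 -0.13 -0.01 0 0 0 0.3;-0.038 -0.13 -0.01 0 0 0 0.3"}}

```text
clock: 1.55
position: [0.4013, -0.0898, 0.2793]
ee_rot: [0.0, 0.003, 1.0, -0.001]
contact_force: [-1.3, 0.3, 0.5]
width: 0.0596
gripper_force: 0.0
```

Run:
```python
from h import *
import pickle
s=manip.get_state();w=eyes.camera_info("wrist");im=eyes.get_image("wrist")
cv2.imwrite("pics/w1.png",im[:,:,::-1]);pickle.dump(w,open("w1.pkl","wb"));print(s["position"],w["eye"],s["clock"])
```

```text
[ 0.40125805 -0.08983176  0.27928013] [ 0.3201234  -0.08906366  0.42103682] 1.55
```

View pics/w1.png

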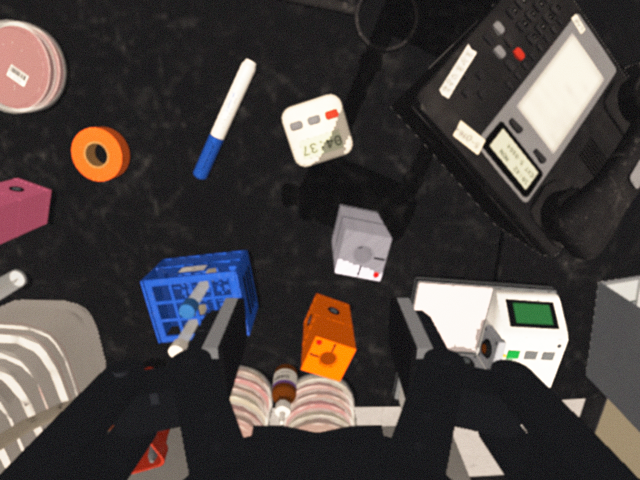

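Wrist view, where down is +x and right is +y. The holder top is at about (361,250) with its dot at (376,275). The blue cap is at (188,310), the orange look-alike at (330,345), and the reader stage at about (455,310). Now I'll measure by masks in the wrist and top views.

Run:
```python
from h import *
import pickle
w=pickle.load(open("w1.pkl","rb"));t=eyes.camera_info("top")
iw=cv2.imread("pics/w1.png");it=cv2.imread("pics/top0.png")
def comps(im,lo,hi,box,amin=6):
    x0,y0,x1,y1=box;h=cv2.cvtColor(im[y0:y1,x0:x1],40)
    m=cv2.inRange(h,lo,hi);n,l,s,c=cv2.connectedComponentsWithStats(m)
    return [((c[i]+[x0,y0]).round(1).tolist(),s[i].tolist()) for i in range(1,n) if s[i,4]>=amin]
cy=((92,60,120),(106,255,255))
print("bluecap w",comps(iw,*cy,(140,250,260,350))); print("t",comps(it,*cy,(318,215,376,265)))
rd=((0,120,100),(6,255,255))
print("dot w",comps(iw,*rd,(330,200,400,290),3),"t",comps(it,*rd,(245,250,285,295),3))
print("hose",proj(w,[[.487,-.254,.351],[.56,-.233,.198],[.5,-.28,.48]]).round())
gr=cv2.inRange(cv2.cvtColor(iw,40),(0,0,90),(179,60,255))
print(comps(iw,(0,0,90),(179,60,255),(325,195,400,290),50))
# bore by darkness
print("bore w",comps(iw,(0,0,60),(179,80,150),(345,225,385,275),10))
a=cv2.resize(iw[195:295,320:405],None,fx=4.5,fy=4.5,interpolation=2)
b=cv2.resize(iw[270:400,400:580],None,fx=3,fy=3,interpolation=2)
c=cv2.resize(iw[245:360,135:265],None,fx=3,fy=3,interpolation=2)
o=np.zeros((450,383+417,3),np.uint8);o=np.zeros((600,800,3),np.uint8)
o[:450,:382]=a[:, :382];o[:345,383:773]=c
o2=cv2.resize(iw[270:350,405:575],None,fx=2.45,fy=2.45,interpolation=2);o[350:350+o2.shape[0],383:383+o2.shape[1]]=o2[:, :417]
cv2.imwrite("pics/crop2.png",o)
```

```text
bluecap w [([186.6, 310.5], [39, 53, 17, 15, 183])]
t [([344.9, 248.2], [24, 30, 7, 8, 42])]
dot w [([375.5, 274.2], [44, 72, 4, 5, 18])] t [([256.3, 261.3], [11, 11, 2, 2, 3])]
hose [[-6.8000000e+01  5.5800000e+02]
 [ 1.3900000e+02  4.3300000e+02]
 [ 5.7111458e+07 -5.7256073e+07]]
[([359.7, 243.5], [7, 10, 60, 77, 3587])]
bore w [([360.8, 247.5], [13, 21, 7, 4, 23]), ([368.8, 251.8], [21, 24, 6, 7, 19]), ([379.0, 258.5], [29, 32, 11, 4, 31]), ([383.5, 268.9], [38, 39, 2, 11, 13])]
```

View pics/crop2.png

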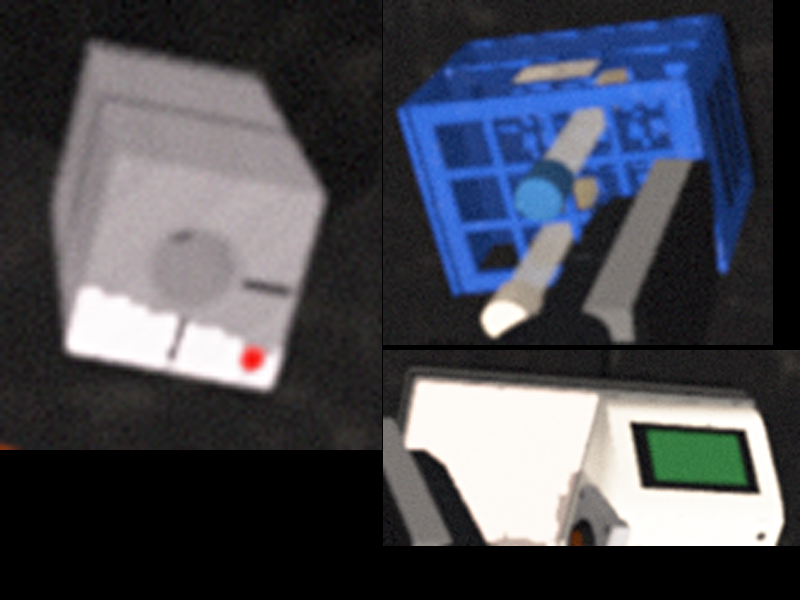

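The holder's corners and bore are clear, with the bore at about (363,254.6). The hose passes near the rack, so I'll trace it by epipolar matching before reaching in.

Run:
```python
from h import *
import pickle
w=pickle.load(open("w1.pkl","rb"));t=eyes.camera_info("top");s=eyes.camera_info("side")
def T(n,a,b):
    X=tri(t,a,w,b);print(n,X.round(4),(proj(w,X)[0]-b).round(1))
T("blue",(344.9,248.2),(186.6,310.5)); T("bore",(262.3,271),(362.9,254.6)); T("dot",(256.3,261.3),(375.5,274.2))
P=plane(w,[(345.6,228.8),(392.2,237.2),(381.1,281.2),(335.1,273.2),(362.9,254.6),(375.5,274.2)],.095);print(P.round(4),np.linalg.norm(np.diff(P[:4],axis=0),axis=1))
print("rackcheck",plane(w,[(186.6,310.5)],.112).round(4))
# hose
for a in ((371,215),(380,228),(390,235),(402,237),(415,232),(430,215),(440,195),(470,140)):
    best=None
    side=[(318,246),(308,232),(298,215),(290,195),(286,170),(285,150),(286,130),(288,100),(291,60),(295,40),(299,20),(303,0)]
    for i in range(len(side)-1):
        for k in np.linspace(0,1,20):
            b=np.array(side[i])*(1-k)+np.array(side[i+1])*k
            X=tri(t,a,s,b);e=np.linalg.norm(proj(t,X)[0]-a)+np.linalg.norm(proj(s,X)[0]-b)
            if best is None or e<best[0]: best=(e,X,b)
    print(a,round(best[0],1),best[1].round(3),best[2].round())
```

```text
blue [ 0.4967 -0.2135  0.1116] [-0.1 -0.1]
bore [ 0.4464 -0.0485  0.0984] [-0.1  0. ]
dot [ 0.4655 -0.0359  0.0996] [ 0.2 -0. ]
[[ 0.4225 -0.0645  0.095 ]
 [ 0.4308 -0.0217  0.095 ]
 [ 0.475  -0.0297  0.095 ]
 [ 0.4663 -0.0736  0.095 ]
 [ 0.4477 -0.048   0.095 ]
 [ 0.4676 -0.0354  0.095 ]] [0.04361365 0.0449027  0.0447529 ]
rackcheck [[ 0.4965 -0.2132  0.112 ]]
(371, 215) 0.0 [ 0.496 -0.214  0.424] [289.  81.]
(380, 228) 0.1 [ 0.519 -0.264  0.224] [309. 233.]
(390, 235) 0.4 [ 0.495 -0.267  0.292] [290. 195.]
(402, 237) 4.4 [ 0.493 -0.284  0.303] [290. 195.]
(415, 232) 0.8 [ 0.496 -0.301  0.317] [290. 195.]
(430, 215) 0.1 [ 0.498 -0.291  0.43 ] [288. 105.]
(440, 195) 0.1 [ 0.507 -0.283  0.496] [295.  40.]
(470, 140) 40.3 [ 0.534 -0.299  0.545] [303.   0.]
```

Run:
```python
from h import *
a=cv2.imread("pics/side0.png")[0:330,200:420];b=cv2.imread("pics/top0.png")[100:260,330:560]
o=np.zeros((600,800,3),np.uint8);x=cv2.resize(a,None,fx=1.8,fy=1.8,interpolation=2);y=cv2.resize(b,None,fx=1.7,fy=1.7,interpolation=2)
o[:594,:396]=x[:594,:396];o[:272,400:791]=y[:272,:391];cv2.imwrite("pics/hose.png",o)
```

```text
(no output)
```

View pics/hose.png

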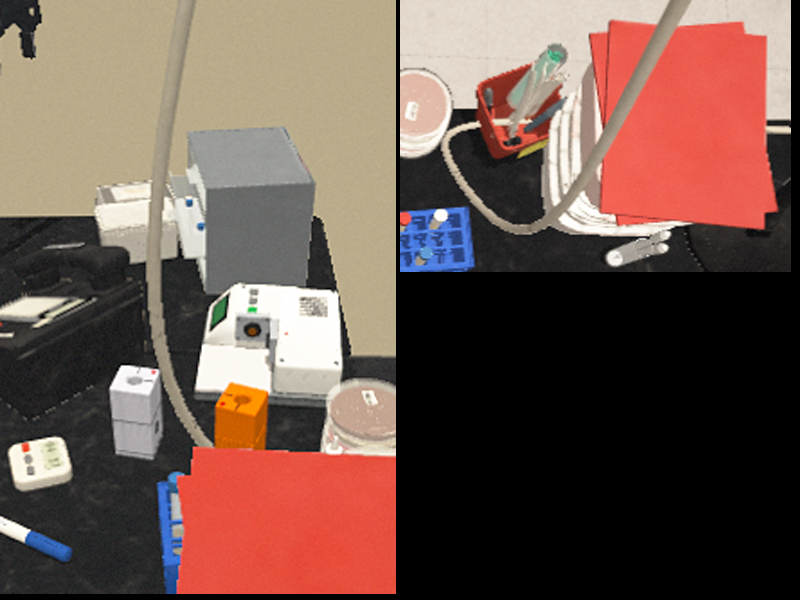

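Hose: the part that could matter runs at y ≤ -0.264 for z 0.22 to 0.5, so it's about 50 mm to the right of the blue tube. I'll grasp with the fingers closing along x and the tool top leaning 10° toward +y, away from the hose.

Blue cap top at (0.497, -0.2135, 0.112) and bore mouth at (0.447, -0.048, 0.097) both agree with the text. The holder sides measure 44 mm, and its yaw is about -11°.

```bash
cat >> h.py <<'E'
def cmd(goal,yaw,tilt,s=None):
    """tool x at angle yaw (deg, world), top leaning by tilt (deg) toward tool x; returns tool shift and rotvec(deg)"""
    s=s or manip.get_state(); c,k=np.cos(np.radians(yaw)),np.sin(np.radians(yaw))
    x=np.array([c,k,0]);z=np.array([0,0,-1.]);B=R.from_matrix(np.c_[x,np.cross(z,x),z])*R.from_euler("y",-tilt,degrees=True)
    R0=rot(s["ee_rot"]);print("toolz",B.apply([0,0,1]).round(3),"shift",R0.inv().apply(np.array(goal)-s["position"]).round(4),"rot",np.degrees((R0.inv()*B).as_rotvec()).round(2))
    return B
E
python3 - <<'E'
from h import *
print(manip.get_state()["qpos"].round(2))
cmd((0.4967,-.2168,.165),90,10)
E
```

```text
[-0.39 -0.01  1.73  0.    1.42 -1.95]
toolz [ 0.    -0.174 -0.985] shift [-0.0974 -0.1291  0.1138] rot [ 7.81 -7.92 89.46]
```

>>> {"op": "servo_tool", "data": {"series": "-0.03 -0.04 0.01 0 0 8.5 0.65;-0.06 -0.08 0.02 0 0 17 0.65;-0.0974 -0.11 0.03 0 0 25.5 0.65;-0.0974 -0.1291 0.03 0 0 34 0.65;-0.0974 -0.1291 0.03 0 0 42.5 0.65"}}

```text
clock: 2.1
position: [0.4978, -0.2154, 0.2477]
ee_rot: [-0.001, 0.366, 0.931, 0.0]
contact_force: [0.3, 0.7, -0.1]
width: 0.0298
gripper_force: 0.0
```

>>> {"op": "servo_tool", "data": {"series": "0 0 0 0 0 8.5 0.65;0 0 0 0 0 17 0.65;0 0 0 0 0 25.5 0.65;0 0 0 0 0 34 0.65;0 0 0 0 0 42.5 0.65"}}

```text
clock: 2.6
position: [0.4968, -0.2125, 0.249]
ee_rot: [-0.001, 0.677, 0.736, 0.0]
contact_force: [-0.3, 0.7, 0.5]
width: 0.0296
gripper_force: 0.0
```

Run:
```python
from h import *
s=manip.get_state();print(s["position"],s["width"])
cmd((0.4967,-.2168,.165),90,10)
```

```text
[ 0.49680005 -0.212514    0.24903154] 0.029578739426147804
toolz [ 0.    -0.174 -0.985] shift [-0.0044 -0.0004  0.084 ] rot [  0.36 -10.08   4.7 ]
```

>>> {"op": "servo_tool", "data": {"series": "-0.004 0 0.04 0.2 -5 2.4 0.65;-0.004 0 0.084 0.4 -10.1 4.7 0.65;-0.004 0 0.084 0.4 -10.1 4.7 0.65;-0.004 0 0.084 0.4 -10.1 4.7 0.65"}}

```text
clock: 3.0
position: [0.4974, -0.2169, 0.1653]
ee_rot: [0.062, 0.702, 0.707, -0.062]
contact_force: [0.7, -0.2, 0.1]
width: 0.0298
gripper_force: 0.0
```

Run:
```python
from h import *
import pickle
s=manip.get_state();print(s["position"],s["width"])
w=eyes.camera_info("wrist");im=eyes.get_image("wrist");cv2.imwrite("pics/w2.png",im[:,:,::-1]);pickle.dump(w,open("w2.pkl","wb"))
cmd((0.4967,-.2168,.0883),90,10)
h=cv2.cvtColor(im[:,:,::-1].copy(),40);m=cv2.inRange(h,(92,60,120),(106,255,255));n,l,st,c=cv2.connectedComponentsWithStats(m)
print([(c[i].round(1),st[i]) for i in range(1,n) if st[i,4]>100], proj(w,[(.4967,-.2135,.112)]))
```

```text
[ 0.49743841 -0.21692824  0.16529665] 0.0297651216868152
toolz [ 0.    -0.174 -0.985] shift [ 0.0156 -0.0028  0.0773] rot [0.25 0.15 0.33]
[(array([318.7, 238.8]), array([305, 221,  28,  34, 703], dtype=int32))] [[315.0167039  243.23390895]]
```

View pics/w2.png

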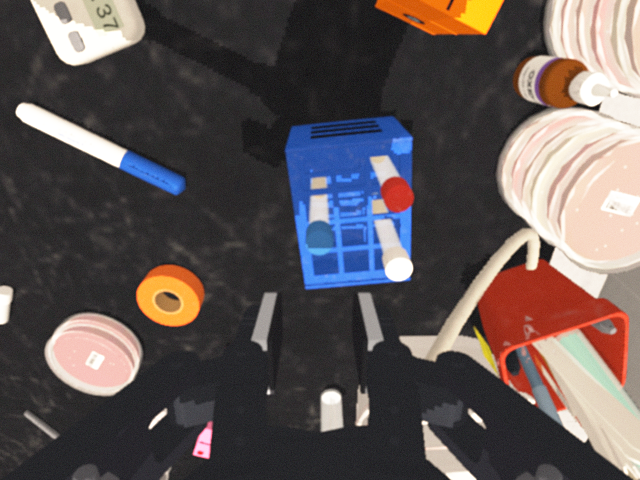

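The wrist view shows the blue cap at (319,240), midway between the fingers (267 and 365). The tube is about 1 mm to +x of the estimate. White at (398,265) and red at (397,194) are clear of the fingers. Descending.

>>> {"op": "servo_tool", "data": {"series": "0.0045 0.001 0.025 0 0 0 0.65;0.009 0.001 0.05 0 0 0 0.65;0.0134 0.001 0.076 0 0 0 0.65;0.0134 0.001 0.076 0 0 0 0.65;0.0134 0.001 0.076 0 0 0 0.65", "squeeze": 25}}

```text
clock: 3.55
position: [0.5005, -0.2203, 0.0904]
ee_rot: [0.064, 0.703, 0.705, -0.061]
contact_force: [0.1, 0.1, -0.6]
width: 0.0296
gripper_force: 0.0
```

>>> {"op": "servo_tool", "data": {"series": "0 0 0 0 0 0 0.95;0 0 0 0 0 0 0.95;0 0 0 0 0 0 0.95;0 0 0 0 0 0 0.95"}}

```text
clock: 3.95
position: [0.5005, -0.2199, 0.0906]
ee_rot: [0.065, 0.703, 0.706, -0.061]
contact_force: [0.9, 0.3, 7.1]
width: 0.0138
gripper_force: 25.2
```

>>> {"op": "servo_tool", "data": {"series": "-0.0042 0 -0.0236 0 0 0 0.95;-0.0084 0 -0.0473 0 0 0 0.95;-0.0125 0 -0.0709 0 0 0 0.95;-0.0167 0 -0.0946 0 0 0 0.95;-0.0209 0 -0.1182 0 0 0 0.95"}}

```text
clock: 4.45
position: [0.4984, -0.2185, 0.21]
ee_rot: [0.063, 0.703, 0.706, -0.062]
contact_force: [0.4, 0.0, -0.5]
width: 0.0141
gripper_force: 24.7
```

Run:
```python
from h import *
import pickle
s=manip.get_state();print(s["position"],s["width"],s["contact_force"])
w=eyes.camera_info("wrist");im=eyes.get_image("wrist");cv2.imwrite("pics/w3.png",im[:,:,::-1]);pickle.dump(w,open("w3.pkl","wb"))
for i in range(3):print(manip.get_state()["position"],manip.get_state()["clock"])
im=eyes.get_image("side");cv2.imwrite("pics/s3.png",im[:,:,::-1])
im=eyes.get_image("top");cv2.imwrite("pics/t3.png",im[:,:,::-1])
a=cv2.imread("pics/w3.png")[200:440,200:450];b=im[180:320,230:400,::-1];c=cv2.imread("pics/s3.png")[100:320,200:380]
o=np.zeros((600,800,3),np.uint8)
def put(i,x,y,h,wd):o[y:y+h,x:x+wd]=cv2.resize(i,(wd,h))
put(a,0,0,384,400);put(b,400,0,329,400);put(c,500,330,270,221);cv2.imwrite("pics/c3.png",o)
```

```text
[ 0.49838995 -0.21847945  0.2099509 ] 0.014055049580123657 [ 0.38484164  0.01733814 -0.53107361]
[ 0.50073824 -0.21976934  0.21433228] 4.5
[ 0.50073824 -0.21976934  0.21433228] 4.5
[ 0.50073824 -0.21976934  0.21433228] 4.5
```

View pics/c3.png

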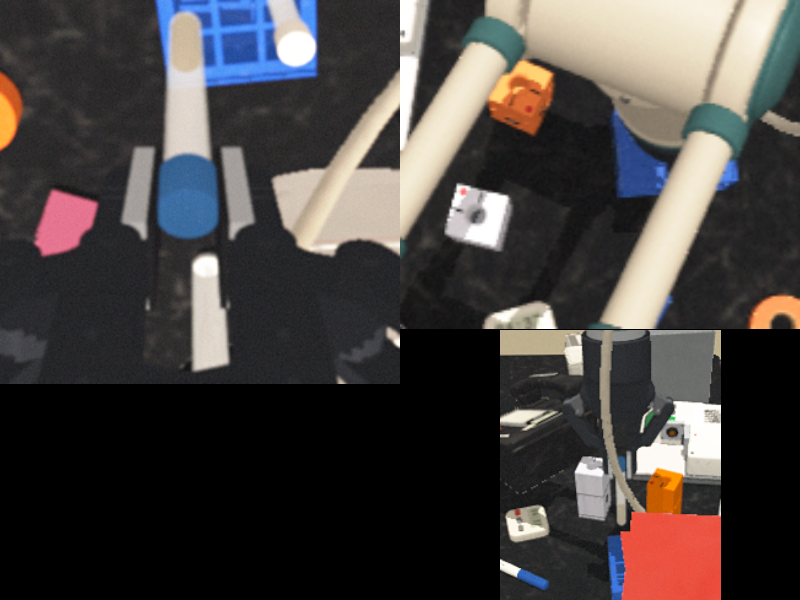

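The tube is held and looks upright in both views, with its axis on column ~317 mid-fingers and its lower end clear of the rack. The others are still in place. Next I'll move over the bore.

>>> {"op": "servo_tool", "data": {"series": "0.03 -0.01 -0.0053 0 0 0 0.95;0.07 -0.0233 -0.0124 0 0 0 0.95;0.11 -0.0366 -0.0194 0 0 0 0.95;0.145 -0.0482 -0.0256 0 0 0 0.95;0.1625 -0.054 -0.0287 0 0 0 0.95"}}

```text
clock: 5.1
position: [0.4411, -0.0512, 0.2064]
ee_rot: [0.061, 0.702, 0.707, -0.063]
contact_force: [-0.5, -0.6, -0.2]
width: 0.0141
gripper_force: 24.7
```

>>> {"op": "servo_tool", "data": {"series": "0 0 0 0 0 0 0.95;0 0 0 0 0 0 0.95;0 0 0 0 0 0 0.95"}}

```text
clock: 5.4
position: [0.4439, -0.0546, 0.2075]
ee_rot: [0.062, 0.703, 0.706, -0.062]
contact_force: [0.1, 0.9, -0.6]
width: 0.0142
gripper_force: 24.7
```

Run:
```python
from h import *
import pickle
s=manip.get_state();print(s["position"],s["ee_rot"])
w=eyes.camera_info("wrist");im=eyes.get_image("wrist")[:,:,::-1];cv2.imwrite("pics/w4.png",im);pickle.dump(w,open("w4.pkl","wb"))
w3=pickle.load(open("w3.pkl","rb"));print("bottom pred w3",proj(w3,[(.5007,-.213,.1267)]))
print("now: tube bottom/top pred, bore, dot",proj(w,[(.447,-.048,.1267),(.447,-.048,.236),(.447,-.048,.095),(.4665,-.0356,.095)]).round(1))
for n in("side","top"):
    cv2.imwrite(f"pics/{n}4.png",eyes.get_image(n)[:,:,::-1])
c=eyes.camera_info("side");print("side pred",proj(c,[(.447,-.048,.1267),(.447,-.048,.095)]).round(1))
o=np.zeros((600,800,3),np.uint8)
o[:600,:480]=cv2.resize(im[140:340,240:400],(480,600),interpolation=2)
x=cv2.imread("pics/side4.png")[170:270,235:315];o[:400,480:]=cv2.resize(x,(320,400),interpolation=2);cv2.imwrite("pics/c4.png",o)
```

```text
[ 0.44393321 -0.05460454  0.20745229] [ 0.06241092  0.7030737   0.70562041 -0.0623866 ]
bottom pred w3 [[319.95920083 215.97795007]]
now: tube bottom/top pred, bore, dot [[321.4 216.1]
 [324.4 350.1]
 [321.  195.9]
 [350.5 178.7]]
side pred [[272.3 197.2]
 [273.3 210.3]]
```

View pics/c4.png

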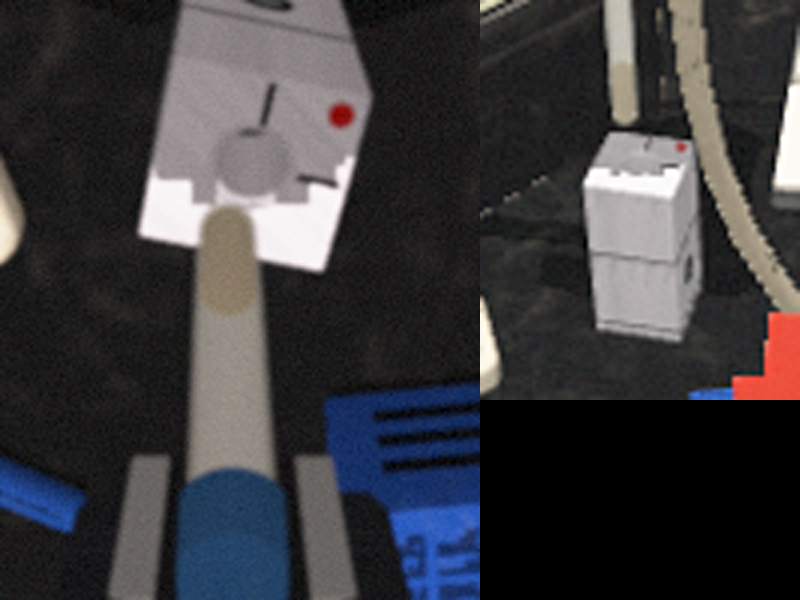

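The tube end is seen at (316,208) in the wrist view and (270.8,201) in the side view. The bore is at (324.3,193.3) and the dot at (353.7,178.3). I'll compute the offset between them in that same view.

Run:
```python
from h import *
import pickle
w=pickle.load(open("w4.pkl","rb"));c=eyes.camera_info("side")
P=plane(w,[(324.3,193.3),(353.7,178.3),(240+138/3,140+236/3),(240+325/3,140+271/3),(240+372/3,140+97/3)],.095);print(P.round(4))
X=tri(w,(316,218.5),c,(270.8,198));print("tipcentre",X.round(4),(proj(w,X)[0]-(316,218.5)).round(1),(proj(c,X)[0]-(270.8,198)).round(1))
print(plane(w,[(316,218.5)],.128).round(4))
# side: bore centre
print("bore side", proj(c,P[:1]).round(1), "tri bore",tri(w,(324.3,193.3),c,(235+(640-480)/4,170+158/4)).round(4))
s=manip.get_state();print(s["position"]);R0=rot(s["ee_rot"]);print(R0.as_matrix().round(3))
```

```text
[[ 0.4492 -0.0461  0.095 ]
 [ 0.4686 -0.0353  0.095 ]
 [ 0.4226 -0.0653  0.095 ]
 [ 0.4667 -0.0743  0.095 ]
 [ 0.4752 -0.0311  0.095 ]]
tipcentre [ 0.444  -0.0499  0.1262] [ 0.4 -0. ] [-0.1  0. ]
[[ 0.4437 -0.049   0.128 ]]
bore side [[274.5 209.7]] tri bore [ 0.4497 -0.0459  0.0953]
[ 0.44396241 -0.0547017   0.2076336 ]
[[-0.003  1.     0.   ]
 [ 0.984  0.003 -0.175]
 [-0.175 -0.    -0.984]]
```

The mouth has a wide lead-in, about 24 mm across in the picture. The tip must go +5 mm in x and +2.5 mm in y. I'll align, then lower with a force check.

>>> {"op": "servo_tool", "data": {"series": "0.0025 0.0052 0 0 0 0 0.95;0.0025 0.0052 0 0 0 0 0.95;0.0051 0.0052 0.015 0 0 0 0.95;0.0077 0.0052 0.03 0 0 0 0.95;0.0095 0.0052 0.04 0 0 0 0.95"}}

```text
clock: 6.05
position: [0.4498, -0.0523, 0.1675]
ee_rot: [0.064, 0.703, 0.706, -0.062]
contact_force: [-0.8, -0.5, 0.5]
width: 0.0139
gripper_force: 29.3
```

>>> {"op": "servo_tool", "data": {"series": "0 0 0 0 0 0 0.95"}}

```text
clock: 6.15
position: [0.4484, -0.0517, 0.1659]
ee_rot: [0.062, 0.703, 0.706, -0.063]
contact_force: [-0.5, -1.6, -1.5]
width: 0.0138
gripper_force: 29.2
```

Run:
```python
from h import *
im=eyes.get_image("wrist")[:,:,::-1];cv2.imwrite("pics/w5.png",im);s5=eyes.get_image("side")[:,:,::-1]
o=np.zeros((600,800,3),np.uint8)
o[:600,:480]=cv2.resize(im[140:340,240:400],(480,600),interpolation=2)
o[:400,480:]=cv2.resize(s5[170:270,235:315],(320,400),interpolation=2);cv2.imwrite("pics/c5.png",o)
s=manip.get_state();print(s["position"],s["contact_force"],s["moment"])
```

```text
[ 0.44904987 -0.05167613  0.16678259] [ 0.55112062 -1.15691161 -0.32962028] [-0.09952137 -0.00757255 -0.02438995]
```

View pics/c5.png

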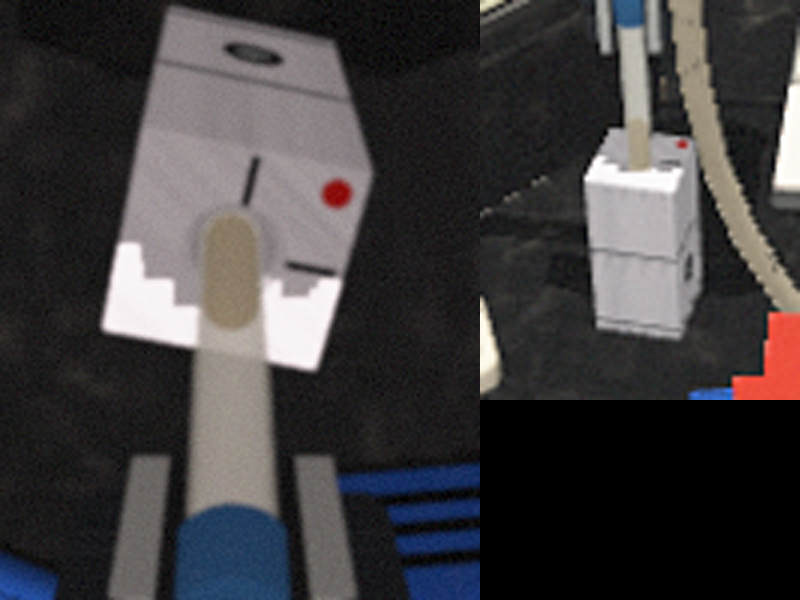

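Run:
```python
from h import *
w=eyes.camera_info("wrist");c=eyes.camera_info("side")
f=lambda x,y:(240+x/3,140+y/3)
print(tri(w,f(230,243),c,(275,209)).round(4))
print("pred tip if inside",proj(w,[(.449,-.047,.086)]),proj(c,[(.449,-.047,.086),(.449,-.047,.095)]))
P=plane(w,[f(337,194),f(102,329),f(317,371),f(373,172),f(232,243)],.095);print(P.round(4), ((P[1]+P[3])/2).round(4))
```

```text
[ 0.4497 -0.0439  0.095 ]
pred tip if inside [[316.3014864  218.95658111]] [[274.58650877 213.60793385]
 [274.33198641 209.99423094]]
[[ 0.4695 -0.0335  0.095 ]
 [ 0.4234 -0.0635  0.095 ]
 [ 0.4673 -0.0733  0.095 ]
 [ 0.4761 -0.0289  0.095 ]
 [ 0.4496 -0.0439  0.095 ]] [ 0.4497 -0.0462  0.095 ]
```

Run:
```python
from h import *
for n in("w3","w4","w5"):
    im=cv2.imread(f"pics/{n}.png");h=cv2.cvtColor(im,40);m=cv2.inRange(h,(90,90,50),(108,255,255));r=np.where(m[260:400,317])[0]+260
    r2=np.where(m[320,280:360])[0]+280
    print(n,r.min(),r.max(),r2.min(),r2.max(), [tuple(int(v) for v in im[y,317]) for y in (290,300,310,320,330,340,346,352,358)])
```

```text
w3 297 348 298 336 [(205, 215, 222), (144, 98, 57), (143, 102, 57), (169, 115, 62), (168, 117, 65), (155, 104, 57), (161, 110, 61), (42, 39, 41), (49, 48, 51)]
w4 297 348 299 335 [(134, 143, 152), (90, 59, 28), (101, 71, 42), (110, 73, 42), (104, 68, 37), (105, 71, 39), (101, 64, 31), (30, 30, 33), (23, 20, 22)]
w5 310 362 299 335 [(136, 147, 154), (134, 141, 152), (96, 64, 34), (96, 61, 34), (93, 62, 32), (109, 70, 39), (106, 68, 35), (104, 67, 36), (106, 69, 38)]
```

The cap has moved 13 px in the hand. I'll work out whether it slid up or sideways from the cap's drop in the side view.

Run:
```python
from h import *
cv2.imwrite("pics/side5.png",eyes.get_image("side")[:,:,::-1]);c=eyes.camera_info("side")
for n in("side4","side5"):
    im=cv2.imread(f"pics/{n}.png");h=cv2.cvtColor(im,40);m=cv2.inRange(h,(90,90,50),(108,255,255));m[:120]=0;m[230:]=0;m[:,:255]=0;m[:,295:]=0
    ys,xs=np.where(m);print(n,len(ys),ys.min(),ys.max(),xs.mean().round(1),[(y,int((m[y]>0).sum())) for y in range(ys.min(),ys.max()+1)])
print(proj(c,[(.444,-.049,.230),(.444,-.049,.207),(.449,-.047,.189),(.449,-.047,.166),(.449,-.047,.197),(.449,-.047,.174)]).round(1))
```

```text
side4 81 149 159 267.6 [(149, 2), (150, 7), (151, 8), (152, 8), (153, 8), (154, 8), (155, 8), (156, 8), (157, 8), (158, 8), (159, 8)]
side5 78 166 176 271.6 [(166, 6), (167, 8), (168, 8), (169, 8), (170, 8), (171, 8), (172, 8), (173, 8), (174, 7), (175, 8), (176, 1)]
[[267.2 150.1]
 [268.  161.3]
 [271.5 169.2]
 [272.2 179.7]
 [271.2 165.5]
 [272.  176.1]]
```

Run:
```python
from h import *
import pickle
def X(P):
    a,b,c,d=P[:,:2];t=np.linalg.solve(np.c_[b-a,-(d-c)],c-a);return a+t[0]*(b-a), np.degrees([np.arctan2(*(b-a)[::-1]),np.arctan2(*(d-c)[::-1])])
f=lambda x,y:(240+x/3,140+y/3);g=lambda x,y:(320+x/4.5,195+y/4.5)
w1,w4=[pickle.load(open(n+".pkl","rb")) for n in("w1","w4")];w5=eyes.camera_info("wrist")
for w,p in((w1,[g(290,291),g(243,285),g(172,357),g(185,322)]),(w4,[f(272,85),f(264,128),f(298,178),f(337,184)]),(w5,[f(257,157),f(246,205),f(287,264),f(335,272)])):
    P=plane(w,p,.095);print(P.round(4).tolist(),*[v.round(4) for v in X(P)])
for w,q in((w4,[(213,160),(293,160),(253,127)]),(w5,[(193,240),(275,240),(234,203)])): print("mouth",plane(w,[f(*p) for p in q],.095).round(4)[:,:2].tolist())
```

```text
[[0.4529, -0.0277, 0.095], [0.4515, -0.0375, 0.095], [0.4676, -0.0518, 0.095], [0.4597, -0.0493, 0.095]] [ 0.4502 -0.0463] [-98.1687 162.6997]
[[0.4532, -0.0285, 0.095], [0.4516, -0.0385, 0.095], [0.4595, -0.0505, 0.095], [0.4685, -0.0519, 0.095]] [ 0.4499 -0.0489] [-98.9913  -9.1098]
[[0.4543, -0.0261, 0.095], [0.4524, -0.0359, 0.095], [0.4605, -0.0485, 0.095], [0.47, -0.0503, 0.095]] [ 0.4502 -0.0467] [-101.2237  -10.3105]
mouth [[0.4402, -0.0462], [0.4583, -0.0461], [0.4491, -0.0382]]
mouth [[0.4422, -0.0434], [0.4581, -0.0433], [0.4501, -0.0355]]
```

The tip sits about 2 mm too far to +y, resting on the rim, and the bore is centred at about (0.450, -0.046). I'll lift 8 mm, shift -2 mm in y, and descend again.

>>> {"op": "servo_tool", "data": {"series": "-0.0014 0 -0.008 0 0 0 0.95;-0.0035 0.0003 -0.008 0 0 0 0.95;-0.0035 0.0003 -0.008 0 0 0 0.95;-0.0024 0.0003 -0.002 0 0 0 0.95;-0.0012 0.0003 0.005 0 0 0 0.95"}}

```text
clock: 6.8
position: [0.45, -0.0538, 0.1634]
ee_rot: [0.064, 0.703, 0.706, -0.061]
contact_force: [-1.2, -0.1, 0.9]
width: 0.0141
gripper_force: 30.2
```

>>> {"op": "servo_tool", "data": {"series": "0.0005 0 0.003 0 0 0 0.95;0.001 0 0.006 0 0 0 0.95;0.001 0 0.006 0 0 0 0.95"}}

```text
clock: 7.1
position: [0.449, -0.0536, 0.1554]
ee_rot: [0.062, 0.703, 0.706, -0.062]
contact_force: [-0.2, -1.7, -1.5]
width: 0.0136
gripper_force: 30.0
```

```bash
cat >> h.py <<'E'
def cap():
    im=eyes.get_image("wrist")[:,:,::-1].copy();h=cv2.cvtColor(im,40);m=cv2.inRange(h,(90,90,50),(108,255,255));r=np.where(m[260:420,317])[0]+260;r2=np.where(m[r.min()+20,270:370])[0]+270
    s=manip.get_state();print("cap rows",r.min(),r.max(),"cols",r2.min(),r2.max(),"pos",s["position"].round(4),"F",s["contact_force"].round(1),"M",s["moment"].round(2),s["clock"]);return im
E
python3 - <<'E'
from h import *
cv2.imwrite("pics/w6.png",cap())
E
```

```text
cap rows 311 365 cols 298 335 pos [ 0.449  -0.0535  0.1555] F [ 0.2 -1.1 -1. ] M [-0.16 -0.05  0.03] 7.15
```

The cap isn't slipping any more and the descent is real, so the tube is going in. Continuing.

>>> {"op": "servo_tool", "data": {"series": "0.0009 0 0.005 0 0 0 0.95;0.0018 0 0.01 0 0 0 0.95;0.0026 0 0.015 0 0 0 0.95;0.0035 0 0.02 0 0 0 0.95;0.0044 0 0.025 0 0 0 0.95"}}

```text
clock: 7.65
position: [0.4492, -0.0538, 0.1302]
ee_rot: [0.063, 0.703, 0.706, -0.062]
contact_force: [0.3, -2.9, 1.3]
width: 0.014
gripper_force: 30.1
```

Run:
```python
from h import *
cv2.imwrite("pics/w7.png",cap())
```

```text
cap rows 310 364 cols 298 336 pos [ 0.4488 -0.0537  0.1295] F [ 0.6 -1.2 -1.8] M [-0.25 -0.07  0.02] 7.7
```

>>> {"op": "servo_tool", "data": {"series": "0.0009 0 0.005 0 0 0 0.95;0.0018 0 0.01 0 0 0 0.95;0.0026 0 0.015 0 0 0 0.95;0.0035 0 0.02 0 0 0 0.95;0.0044 0 0.025 0 0 0 0.95"}}

```text
clock: 8.2
position: [0.4491, -0.0536, 0.1049]
ee_rot: [0.062, 0.703, 0.706, -0.062]
contact_force: [-0.6, -1.4, 2.9]
width: 0.0142
gripper_force: 30.3
```

Run:
```python
from h import *
cv2.imwrite("pics/w8.png",cap())
```

```text
cap rows 311 364 cols 298 335 pos [ 0.4488 -0.0535  0.1042] F [ 0.6 -1.7 -2.1] M [-0.34 -0.07  0.05] 8.25
```

>>> {"op": "servo_tool", "data": {"series": "0 0 0 0 0 0 0.6;0 0 0 0 0 0 0.6;0 0 0 0 0 0 0.6;-0.0044 0 -0.025 0 0 0 0.6;-0.0088 0 -0.05 0 0 0 0.6"}}

```text
clock: 8.75
position: [0.4487, -0.0533, 0.1561]
ee_rot: [0.062, 0.703, 0.706, -0.062]
contact_force: [0.6, -0.2, 0.5]
width: 0.0341
gripper_force: 0.0
```

>>> {"op": "servo_tool", "data": {"series": "-0.01 0 -0.05 0 4 -4 0.25;-0.01 0 -0.05 0 10 -9 0.25;-0.01 0 -0.05 0 10 -9 0.25;-0.01 0 -0.05 0 10 -9 0.25"}}

```text
clock: 9.15
position: [0.4484, -0.055, 0.2063]
ee_rot: [-0.005, 0.65, 0.76, -0.006]
contact_force: [-1.7, 0.9, -0.4]
width: 0.0643
gripper_force: 0.0
```

```bash
cat >> h.py <<'E'
def comps(im,lo,hi,box,amin=6):
    x0,y0,x1,y1=box;h=cv2.cvtColor(im[y0:y1,x0:x1].copy(),40)
    m=cv2.inRange(h,lo,hi);n,l,s,c=cv2.connectedComponentsWithStats(m)
    return [((c[i]+[x0,y0]).round(1).tolist(),(s[i]+[x0,y0,0,0,0]).tolist()) for i in range(1,n) if s[i,4]>=amin]
E
python3 - <<'E'
from h import *
import pickle
s=manip.get_state();w=eyes.camera_info("wrist");im=eyes.get_image("wrist")[:,:,::-1].copy();cv2.imwrite("pics/w9.png",im);pickle.dump(w,open("w9.pkl","wb"))
print(s["position"],s["ee_rot"].round(3),s["clock"],s["width"])
sd=eyes.get_image("side")[:,:,::-1].copy();cv2.imwrite("pics/side9.png",sd);c=eyes.camera_info("side")
print("blue w",comps(im,(90,90,50),(108,255,255),(230,120,420,420),30)); print("blue side",comps(sd,(90,90,50),(108,255,255),(255,150,300,240),5))
print("red w",comps(im,(0,120,60),(6,255,255),(280,100,420,330),4),"side",comps(sd,(0,120,60),(6,255,255),(255,150,300,240),2))
print("pred cap top",proj(w,[(.45,-.046,.123),(.47,-.034,.095)]).round(1),proj(c,[(.45,-.046,.123),(.45,-.046,.1),(.47,-.034,.095)]).round(1))
E
```

```text
[ 0.44839597 -0.05498011  0.20634536] [-0.005  0.65   0.76  -0.006] 9.15 0.06433389026127694
blue w [([321.7, 229.3], [311, 216, 23, 27, 485])]
blue side [([274.2, 201.4], [270, 197, 9, 10, 77])]
red w [([352.0, 207.7], [349, 205, 7, 7, 34])] side [([284.5, 206.0], [284, 206, 2, 1, 2])]
pred cap top [[323.1 232.1]
 [354.5 207.7]] [[274.1 198.1]
 [274.7 207.7]
 [285.4 205.9]]
```

The tube is fully in: the cap top in the side view matches a height of 0.123 m (28 mm above the top). I'll fix the yaw, since tool az is opposite in sign to world yaw, and measure the reader's edges from the earlier pictures.

>>> {"op": "servo_tool", "data": {"series": "0 0 0 0 0 8 0.25;0 0 0 0 0 16 0.25;0 0 0 0.3 0.6 19.5 0.25;0 0 0 0.3 0.6 19.5 0.25"}}

```text
clock: 9.65
position: [0.4485, -0.0537, 0.2059]
ee_rot: [-0.01, 0.768, 0.641, -0.005]
contact_force: [-0.1, 0.6, -0.3]
width: 0.0641
gripper_force: 0.0
```

Run:
```python
from h import *
import pickle
s=manip.get_state();w=eyes.camera_info("wrist");im=eyes.get_image("wrist")[:,:,::-1].copy();cv2.imwrite("pics/w10.png",im);pickle.dump(w,open("w10.pkl","wb"))
M=rot(s["ee_rot"]).as_matrix();print(s["position"],"yaw",np.degrees(np.arctan2(M[1,0],M[0,0])),M[:,2].round(3))
d=comps(im,(0,120,60),(6,255,255),(280,100,420,330),4);b=comps(im,(90,90,50),(108,255,255),(230,120,420,420),30);print(d,b)
print("dot",plane(w,[d[0][0]],.095).round(4),"pred for centre .449,-.046:",proj(w,[(.449,-.046,.095)]))
# holder mask outline
h=cv2.cvtColor(im,40);m=cv2.inRange(h,(0,0,85),(179,70,255));m[330:]=0
n,l,st,c=cv2.connectedComponentsWithStats(m);i=l[int(d[0][0][1])+8,int(d[0][0][0])-6]
print(st[i]);m2=(l==i).astype(np.uint8);cs,_=cv2.findContours(m2,0,2);k=max(cs,key=cv2.contourArea);a=cv2.approxPolyDP(cv2.convexHull(k),3,True).reshape(-1,2);print(a.tolist());print(plane(w,a,.095).round(4)[:,:2].tolist())
# reader edges
def fit(c,p,z,nm):
    P=plane(c,p,z)[:,:2];v=None
    l=cv2.fitLine(P.astype(np.float32),cv2.DIST_HUBER,0,1e-4,1e-4).ravel();r=(P-l[2:])@[-l[1],l[0]]
    print(nm,len(P),"dir deg",np.degrees(np.arctan2(l[1],l[0])).round(2),"pt",l[2:].round(4),"rms mm",(r.std()*1e3).round(2));return l
t=eyes.camera_info("top");T=cv2.imread("pics/top0.png").min(2);w1=pickle.load(open("w1.pkl","rb"));W=cv2.imread("pics/w1.png").min(2)
th=130
ft=fit(t,[(x,max(y for y in range(200,256) if T[y,x]>th)+.5) for x in range(190,233)],.022,"top front")
rt=fit(t,[(max(x for x in range(200,256) if T[y,x]>th)+.5,y) for y in range(207,238)],.022,"top right")
fw=fit(w1,[(x,min(y for y in range(262,330) if W[y,x]>th)-.5) for x in range(422,484)],.022,"w1 front")
rw=fit(w1,[(min(x for x in range(400,470) if W[y,x]>th)-.5,y) for y in range(283,298)],.022,"w1 right")
def inter(a,b):
    q=np.linalg.solve(np.c_[a[:2],-b[:2]],b[2:]-a[2:]);return a[2:]+q[0]*a[:2]
print("corner",inter(ft,rt),inter(fw,rw))
```

```text
[ 0.4484943  -0.05366135  0.20586231] yaw 79.7261536013102 [-0.021  0.008 -1.   ]
[([343.8, 201.6], [341, 198, 7, 8, 38])] [([318.8, 231.5], [308, 218, 23, 27, 480])]
dot [[ 0.4685 -0.0345  0.095 ]] pred for centre .449,-.046: [[318.68213878 222.17438133]]
[ 287  172   66   83 4320]
[[298, 172], [346, 176], [352, 195], [347, 254], [287, 251], [288, 191]]
[[0.4415, -0.0091], [0.4728, -0.0174], [0.4748, -0.0309], [0.4648, -0.0728], [0.4228, -0.0633], [0.4323, -0.0206]]
top front 43 dir deg 84.87 pt [0.5155 0.0906] rms mm 0.92
top right 31 dir deg -5.35 pt [0.5603 0.0229] rms mm 0.64
w1 front 62 dir deg 84.99 pt [0.5138 0.0686] rms mm 0.39
w1 right 15 dir deg -6.96 pt [0.5235 0.0252] rms mm 0.34
corner [0.5098405  0.02764829] [0.5101501  0.02686846]
```

Run:
```python
from h import *
cmd((.4487,-.0469,.056),77,0); cmd((.4487,-.0469,.206),77,0)
```

```text
toolz [ 0.  0. -1.] shift [0.0062 0.0022 0.15  ] rot [-1.25 -0.21  2.8 ]
toolz [ 0.  0. -1.] shift [ 0.0068 -0.0011  0.0001] rot [-1.25 -0.21  2.8 ]
```

>>> {"op": "servo_tool", "data": {"series": "0.0068 -0.0011 0 -1.25 -0.2 2.8 0.25;0.0067 -0.0004 0.03 -1.25 -0.2 2.8 0.25;0.0065 0.0005 0.07 -1.25 -0.2 2.8 0.25;0.0064 0.0013 0.11 -1.25 -0.2 2.8 0.25;0.0063 0.0018 0.13 -1.25 -0.2 2.8 0.25"}}

```text
clock: 10.2
position: [0.4469, -0.0465, 0.0739]
ee_rot: [-0.002, 0.783, 0.622, -0.001]
contact_force: [-0.7, 0.1, -0.5]
width: 0.064
gripper_force: 0.0
```

>>> {"op": "servo_tool", "data": {"series": "0 0 0 0 0 0 0.25;0 0 0 0 0 0 0.25"}}

```text
clock: 10.4
position: [0.4498, -0.0474, 0.0771]
ee_rot: [0.0, 0.783, 0.622, 0.001]
contact_force: [-0.1, -0.2, 0.8]
width: 0.0642
gripper_force: 0.0
```

Run:
```python
from h import *
s=manip.get_state();print(s["position"],s["contact_force"],s["ee_rot"]);cmd((.4487,-.0469,.056),77,0)
```

```text
[ 0.44978501 -0.047425    0.07707602] [-0.11724985 -0.19697617  0.75489885] [4.82001503e-04 7.82859833e-01 6.22197583e-01 6.46387558e-04]
toolz [ 0.  0. -1.] shift [ 0.0003 -0.0012  0.0211] rot [ 0.09 -0.02 -0.05]
```

>>> {"op": "servo_tool", "data": {"series": "0 -0.001 0.01 0 0 0 0.25;0 -0.001 0.021 0 0 0 0.25;0 -0.001 0.021 0 0 0 0.25"}}

```text
clock: 10.7
position: [0.4479, -0.0473, 0.0552]
ee_rot: [-0.0, 0.783, 0.622, 0.0]
contact_force: [-0.8, -0.2, 0.6]
width: 0.0636
gripper_force: 0.0
```

>>> {"op": "servo_tool", "data": {"series": "0 0 0 0 0 0 0.6;0 0 0 0 0 0 0.6;0 0 0 0 0 0 0.6;0 0 0 0 0 0 0.6;0 0 0 0 0 0 0.6", "squeeze": 80}}

```text
clock: 11.2
position: [0.4489, -0.0476, 0.0564]
ee_rot: [0.001, 0.783, 0.622, 0.001]
contact_force: [-2.3, 1.0, 3.4]
width: 0.0429
gripper_force: 81.7
```

Run:
```python
from h import *
s=manip.get_state();print(s["position"],s["contact_force"],s["moment"])
a=np.radians(-5.1);Rz=np.array([[np.cos(a),-np.sin(a)],[np.sin(a),np.cos(a)]]);c=np.array([.510,.0272])
seat=c+Rz@[.066,.066];print("seat",seat);pre=seat+Rz@[-.012,-.012];print(pre);np.save("seat.npy",seat)
cmd((*s["position"][:2],.105),84.9,0)
```

```text
[ 0.44892961 -0.04759891  0.05641673] [-2.30225513  0.97185135  3.35775128] [ 0.03059631  0.22153159 -0.01245754]
seat [0.58160573 0.08707169]
[0.56858651 0.07618593]
toolz [ 0.  0. -1.] shift [ 0.      0.0001 -0.0486] rot [ 0.15 -0.02 -8.02]
```

Gripped at width 43 mm with an 80 N grip. The reader's yaw is -5.1°, the stage corner is at (0.510, 0.027), and the seat is at about (0.582, 0.087). Lift, align, and move in front of the corner.

>>> {"op": "servo_tool", "data": {"series": "0 0 -0.015 0 0 0 0.6;0 0 -0.04 0 0 0 0.6;0 0 -0.06 0.1 0 -4 0.6;0 0 -0.06 0.1 0 -8 0.6;0 0 -0.06 0.1 0 -8 0.6"}}

```text
clock: 11.7
position: [0.4486, -0.0475, 0.1161]
ee_rot: [0.0, 0.738, 0.675, 0.0]
contact_force: [-0.9, 0.6, -3.8]
width: 0.0429
gripper_force: 82.3
```

>>> {"op": "servo_tool", "data": {"series": "0.025 0.02 0 0 0 0 0.6;0.06 0.048 0 0 0 0 0.6;0.095 0.077 0 0 0 0 0.6;0.12 0.097 0 0 0 0 0.6;0.134 0.108 0 0 0 0 0.6"}}

```text
clock: 12.2
position: [0.5696, 0.0785, 0.1146]
ee_rot: [-0.001, 0.738, 0.675, 0.0]
contact_force: [-1.3, -0.8, -3.3]
width: 0.0433
gripper_force: 82.3
```

>>> {"op": "servo_tool", "data": {"series": "0 0 0 0 0 0 0.6;0 0 0 0 0 0 0.6;0 0 0 0 0 0 0.6"}}

```text
clock: 12.5
position: [0.5667, 0.0756, 0.1153]
ee_rot: [-0.001, 0.738, 0.675, -0.001]
contact_force: [-0.2, -0.4, -3.7]
width: 0.043
gripper_force: 82.4
```

Run:
```python
from h import *
s=manip.get_state();print(s["position"],s["contact_force"].round(2),s["moment"].round(2),s["width"],s["clock"])
cmd((.5686,.0762,.09),84.9,0)
w=eyes.camera_info("wrist");im=eyes.get_image("wrist")[:,:,::-1].copy();cv2.imwrite("pics/w11.png",im)
b=comps(im,(90,90,50),(108,255,255),(200,120,440,470),30);print("cap",b)
d=comps(im,(0,120,60),(6,255,255),(250,150,450,400),4);print("dot",d)
c=eyes.camera_info("side");sd=eyes.get_image("side")[:,:,::-1].copy();cv2.imwrite("pics/side11.png",sd)
t=eyes.get_image("top")[:,:,::-1].copy();cv2.imwrite("pics/top11.png",t)
```

```text
[0.5666764  0.07562686 0.1152907 ] [-0.22 -0.4  -3.69] [-0.03  0.03 -0.02] 0.04300006760057011 12.5
toolz [ 0.  0. -1.] shift [0.0008 0.0019 0.0253] rot [-0.13  0.02 -0.07]
cap [([316.9, 404.7], [289, 375, 56, 58, 2564])]
dot [([420.0, 244.5], [417, 241, 7, 8, 40]), ([368.4, 325.1], [360, 317, 18, 16, 190])]
```

>>> {"op": "servo_tool", "data": {"series": "0 0 0.012 0 0 0 0.6;0 0 0.025 0 0 0 0.6;0 0 0.032 0 0 0 0.6;0 0 0.034 0 0 0 0.6;0 0 0.034 0 0 0 0.6"}}

```text
clock: 13.15
position: [0.5678, 0.0763, 0.0814]
ee_rot: [-0.0, 0.738, 0.675, -0.0]
contact_force: [0.2, 0.3, -4.2]
width: 0.0431
gripper_force: 82.4
```

>>> {"op": "servo_tool", "data": {"series": "0 0 0.001 0 0 0 0.6;0 0 0.002 0 0 0 0.6;0 0 0.002 0 0 0 0.6"}}

```text
clock: 13.45
position: [0.5684, 0.0763, 0.0804]
ee_rot: [0.0, 0.738, 0.675, 0.0]
contact_force: [0.5, -0.6, -2.7]
width: 0.0432
gripper_force: 82.4
```

>>> {"op": "servo_tool", "data": {"series": "0 0 0.001 0 0 0 0.6;0 0 0.001 0 0 0 0.6"}}

```text
clock: 13.65
position: [0.5682, 0.0764, 0.0792]
ee_rot: [0.0, 0.738, 0.675, 0.0]
contact_force: [-1.2, 0.6, -3.1]
width: 0.043
gripper_force: 82.4
```

>>> {"op": "servo_tool", "data": {"series": "0 0 0.001 0 0 0 0.6;0 0 0.001 0 0 0 0.6"}}

```text
clock: 13.85
position: [0.5684, 0.0763, 0.0785]
ee_rot: [0.0, 0.738, 0.675, 0.001]
contact_force: [-0.9, -0.1, -1.5]
width: 0.0432
gripper_force: 82.7
```

On the stage (half the weight is carried at z 0.0785, as expected). Now sliding toward the corner.

>>> {"op": "servo_tool", "data": {"series": "0.002 0.002 0.0004 0 0 0 0.6;0.004 0.004 0.0004 0 0 0 0.6;0.006 0.006 0.0004 0 0 0 0.6;0.007 0.007 0.0004 0 0 0 0.6;0.007 0.007 0.0004 0 0 0 0.6"}}

```text
clock: 14.35
position: [0.5763, 0.0825, 0.0784]
ee_rot: [0.001, 0.738, 0.675, 0.0]
contact_force: [-2.7, -1.6, 6.1]
width: 0.043
gripper_force: 83.4
```

>>> {"op": "servo_tool", "data": {"series": "0.001 0.001 0 0 0 0 0.6;0.002 0.002 0 0 0 0 0.6;0.002 0.002 0 0 0 0 0.6"}}

```text
clock: 14.65
position: [0.5777, 0.0835, 0.0785]
ee_rot: [0.001, 0.738, 0.675, -0.001]
contact_force: [-3.6, -4.3, 7.3]
width: 0.0431
gripper_force: 83.5
```

```bash
cat >> h.py <<'E'
def push():
    s=manip.get_state();a=np.radians(-5.1);c,k=np.cos(a),np.sin(a);Q=np.array([[c,k],[-k,c]])
    M=rot(s["ee_rot"]).as_matrix()
    print("reader-frame TCP from seat mm",(Q@(s["position"][:2]-np.load("seat.npy"))*1e3).round(2),"z",s["position"][2].round(4),"Fx Fy",(Q@s["contact_force"][:2]).round(1),"Fz",s["contact_force"][2].round(1),"M",(Q@s["moment"][:2]).round(2),s["moment"][2].round(2),"toolz",(Q@M[:2,2]).round(4),"yaw",np.degrees(np.arctan2(M[1,0],M[0,0])).round(2),"w",s["width"].round(4),s["clock"])
E
python3 -c "
from h import *
push()"
```

```text
Traceback (most recent call last):
  File "h.py", line 40, in push
    print("reader-frame TCP from seat mm",(Q@(s["position"][:2]-np.load("seat.npy"))*1e3).round(2),"z",s["position"][2].round(4),"Fx Fy",(Q@s["contact_force"][:2]).round(1),"Fz",s["contact_force"][2].round(1),"M",(Q@s["moment"][:2]).round(2),s["moment"][2].round(2),"toolz",(Q@M[:2,2]).round(4),"yaw",np.degrees(np.arctan2(M[1,0],M[0,0])).round(2),"w",s["width"].round(4),s["clock"])
                                                                                                                                                                                                                                                                                                                                                                ^^^^^^^^^^^^^^^^
AttributeError: 'float' object has no attribute 'round'
```

>>> {"op": "servo_tool", "data": {"series": "0.001 0.001 -0.0005 0 0 0 0.6;0.002 0.002 -0.0005 0 0 0 0.6;0.002 0.002 -0.0005 0 0 0 0.6"}}

```text
clock: 14.95
position: [0.5786, 0.0845, 0.0786]
ee_rot: [0.0, 0.738, 0.675, -0.002]
contact_force: [-4.6, -5.5, 7.3]
width: 0.0428
gripper_force: 83.5
```

```bash
sed -i 's/s\["width"\].round(4)/round(s["width"],4)/' h.py; python3 -c "
from h import *
push()"
```

```text
reader-frame TCP from seat mm [-2.79 -2.82] z 0.0786 Fx Fy [-4.  -5.9] Fz 7.3 M [-1.2   0.79] -0.03 toolz [-0.0028 -0.0036] yaw 84.96 w 0.0428 14.95
```

>>> {"op": "servo_tool", "data": {"series": "0.001 0.001 -0.0005 0 0 0 0.6;0.0015 0.0015 -0.0005 0 0 0 0.6;0.0015 0.0015 -0.0005 0 0 0 0.6"}}

```text
clock: 15.25
position: [0.5793, 0.0855, 0.0787]
ee_rot: [-0.0, 0.737, 0.675, -0.003]
contact_force: [-5.9, -7.1, 5.6]
width: 0.0432
gripper_force: 83.4
```

```bash
python3 -c "
from h import *
push()"
```

```text
reader-frame TCP from seat mm [-2.17 -1.79] z 0.0787 Fx Fy [-5.3 -7.5] Fz 5.6 M [-1.37  0.89] -0.04 toolz [-0.0047 -0.0044] yaw 84.96 w 0.0432 15.25
```

>>> {"op": "servo_tool", "data": {"series": "0.0005 0.0005 0 0 0 0 0.6;0.001 0.001 0 0 0 0 0.6;0.001 0.001 0 0 0 0 0.6"}}

```text
clock: 15.55
position: [0.5798, 0.0861, 0.0787]
ee_rot: [-0.0, 0.737, 0.675, -0.004]
contact_force: [-7.0, -7.4, 7.3]
width: 0.0433
gripper_force: 83.5
```

```bash
python3 -c "
from h import *
push()"
```

```text
reader-frame TCP from seat mm [-1.68 -1.12] z 0.0787 Fx Fy [-6.3 -8. ] Fz 7.3 M [-1.44  1.09] -0.06 toolz [-0.0057 -0.005 ] yaw 84.97 w 0.0433 15.55
```

>>> {"op": "servo_tool", "data": {"series": "0.0005 0.001 -0.0003 0 0 0 0.6;0.001 0.0015 -0.0003 0 0 0 0.6;0.001 0.0015 -0.0003 0 0 0 0.6"}}

```text
clock: 15.85
position: [0.5801, 0.0863, 0.0787]
ee_rot: [-0.001, 0.737, 0.675, -0.005]
contact_force: [-8.8, -9.7, 7.9]
width: 0.0431
gripper_force: 83.6
```

```bash
python3 -c "
from h import *
push()"
```

```text
reader-frame TCP from seat mm [-1.42 -0.93] z 0.0787 Fx Fy [ -7.9 -10.4] Fz 7.9 M [-1.8   1.43] -0.07 toolz [-0.0084 -0.0066] yaw 84.99 w 0.0431 15.85
```

>>> {"op": "servo_tool", "data": {"series": "0.0005 0.0005 -0.0003 0 0 0 0.6;0.001 0.001 -0.0003 0 0 0 0.6;0.001 0.001 -0.0003 0 0 0 0.6"}}

```text
clock: 16.15
position: [0.5802, 0.0863, 0.0788]
ee_rot: [-0.001, 0.737, 0.676, -0.007]
contact_force: [-10.0, -11.7, 7.9]
width: 0.0429
gripper_force: 83.6
```

```bash
python3 -c "
from h import *
push()"
```

```text
reader-frame TCP from seat mm [-1.32 -0.88] z 0.0788 Fx Fy [ -9.  -12.6] Fz 7.9 M [-2.09  1.57] -0.08 toolz [-0.0105 -0.0083] yaw 85.01 w 0.0429 16.15
```

Both directions have stopped moving, so contact is made (9 N and 12.6 N). The tool leans about 0.6° forward at the top, so I'll square it up so the holder sits flat.

>>> {"op": "servo_tool", "data": {"series": "0 0 0 -0.4 0.3 0 0.6;-0.0003 0 0 -0.8 0.6 0 0.6;-0.0005 0 0 -0.8 0.6 0 0.6;-0.0005 0 0 -0.8 0.6 0 0.6"}}

```text
clock: 16.55
position: [0.5803, 0.0862, 0.0784]
ee_rot: [0.0, 0.737, 0.676, 0.002]
contact_force: [-9.9, -10.6, 7.0]
width: 0.0433
gripper_force: 83.5
```

```bash
python3 -c "
from h import *
push()"
```

```text
reader-frame TCP from seat mm [-1.18 -0.98] z 0.0784 Fx Fy [ -8.9 -11.5] Fz 7.0 M [-2.05  1.55] -0.11 toolz [0.0039 0.0031] yaw 84.99 w 0.0433 16.55
```

>>> {"op": "servo_tool", "data": {"series": "0.0005 0.0005 0 0 0 0 0.6;0.0008 0.001 0 0 0 0 0.6;0.0008 0.001 0 0 0 0 0.6"}}

```text
clock: 16.85
position: [0.5805, 0.0862, 0.0785]
ee_rot: [0.0, 0.737, 0.676, 0.001]
contact_force: [-11.5, -13.0, 8.0]
width: 0.0433
gripper_force: 83.6
```

Run:
```python
from h import *
push()
from rig import eyes
im=eyes.get_image("top")[:,:,::-1];cv2.imwrite("pics/top12.png",im);cv2.imwrite("pics/w12.png",eyes.get_image("wrist")[:,:,::-1]);cv2.imwrite("pics/side12.png",eyes.get_image("side")[:,:,::-1])
push()
```

```text
reader-frame TCP from seat mm [-1.03 -0.96] z 0.0785 Fx Fy [-10.3 -14. ] Fz 8.0 M [-2.41  1.83] -0.06 toolz [0.002  0.0015] yaw 85.01 w 0.0433 16.85
reader-frame TCP from seat mm [-1.04 -0.96] z 0.0785 Fx Fy [ -9.7 -12.9] Fz 8.5 M [-2.37  1.87] -0.22 toolz [0.002  0.0016] yaw 85.01 w 0.0432 17.0
```

Solid in both directions at 10 N and 13 N. I'll check squareness with a small yaw scan, since flush is where the holder sits deepest.

>>> {"op": "servo_tool", "data": {"series": "0 0 0 0 0 0.7 0.6;0 0 0 0 0 1.4 0.6;0 0 0 0 0 1.4 0.6;0 0 0 0 0 1.4 0.6"}}

```text
clock: 17.4
position: [0.5805, 0.0864, 0.0785]
ee_rot: [0.0, 0.745, 0.667, 0.001]
contact_force: [-11.2, -11.9, 7.0]
width: 0.0434
gripper_force: 83.9
```

```bash
python3 -c "
from h import *
push();eyes.get_image('top');push()"
```

```text
reader-frame TCP from seat mm [-1.03 -0.8 ] z 0.0785 Fx Fy [-10.1 -12.8] Fz 7.0 M [-2.26  1.86] 0.26 toolz [0.0022 0.0016] yaw 83.69 w 0.0434 17.4
reader-frame TCP from seat mm [-1.03 -0.77] z 0.0785 Fx Fy [-10.  -13.4] Fz 8.9 M [-2.21  1.87] 0.29 toolz [0.0022 0.0016] yaw 83.69 w 0.0432 17.45
```

>>> {"op": "servo_tool", "data": {"series": "0 0 0 0 0 -0.7 0.6;0 0 0 0 0 -1.4 0.6;0 0 0 0 0 -2.1 0.6;0 0 0 0 0 -2.8 0.6;0 0 0 0 0 -2.8 0.6"}}

```text
clock: 17.95
position: [0.5815, 0.0857, 0.0785]
ee_rot: [0.001, 0.729, 0.684, 0.002]
contact_force: [-10.2, -12.6, 6.6]
width: 0.0433
gripper_force: 83.4
```

```bash
python3 -c "
from h import *
eyes.get_image('top');push();eyes.get_image('top');push()"
```

```text
reader-frame TCP from seat mm [ 0.01 -1.34] z 0.0785 Fx Fy [ -8.1 -14.5] Fz 6.4 M [-2.61  1.44] -0.39 toolz [0.004  0.0011] yaw 86.37 w 0.043 18.0
reader-frame TCP from seat mm [ 0.01 -1.33] z 0.0785 Fx Fy [ -7.6 -15.1] Fz 6.3 M [-2.59  1.47] -0.41 toolz [0.004  0.0011] yaw 86.37 w 0.0431 18.05
```

>>> {"op": "servo_tool", "data": {"series": "0 0 0 0 0 0.7 0.6;0 0 0 0 0 1.4 0.6;0 0 0 0 0 1.4 0.6;0 0 0 0 0 1.4 0.6"}}

```text
clock: 18.45
position: [0.5813, 0.0862, 0.0785]
ee_rot: [0.001, 0.737, 0.676, 0.002]
contact_force: [-9.7, -14.1, 6.2]
width: 0.0435
gripper_force: 83.6
```

```bash
python3 -c "
from h import *
push();eyes.get_image('top');push()"
```

```text
reader-frame TCP from seat mm [-0.22 -0.92] z 0.0785 Fx Fy [ -8.4 -14.9] Fz 6.2 M [-2.39  1.56] -0.13 toolz [0.0036 0.0017] yaw 85.01 w 0.0435 18.45
reader-frame TCP from seat mm [-0.21 -0.94] z 0.0785 Fx Fy [ -8.9 -13.6] Fz 6.1 M [-2.41  1.56] -0.12 toolz [0.0037 0.0017] yaw 85.0 w 0.0432 18.5
```

The yaw wiggle let x advance 0.8 mm, so friction had been holding it short of the rear stop. I'll ease the down-force and push x further.

>>> {"op": "servo_tool", "data": {"series": "0 0.0005 -0.001 0 0 0 0.6;0 0.001 -0.001 0 0 0 0.6;0 0.001 -0.001 0 0 0 0.6"}}

```text
clock: 18.8
position: [0.5814, 0.0862, 0.0785]
ee_rot: [-0.0, 0.737, 0.676, 0.001]
contact_force: [-9.9, -12.5, 3.2]
width: 0.0433
gripper_force: 83.1
```

```bash
python3 -c "
from h import *
push();eyes.get_image('top');push()"
```

```text
reader-frame TCP from seat mm [-0.11 -0.91] z 0.0785 Fx Fy [ -8.7 -13.3] Fz 3.2 M [-2.31  1.57] -0.13 toolz [0.0014 0.0016] yaw 85.01 w 0.0433 18.8
reader-frame TCP from seat mm [-0.12 -0.91] z 0.0785 Fx Fy [ -8.3 -12.1] Fz 3.6 M [-2.44  1.59] -0.14 toolz [0.0014 0.0016] yaw 85.0 w 0.0433 18.85
```

>>> {"op": "servo_tool", "data": {"series": "-0.001 0.0005 -0.0005 0 0 0 0.6;-0.001 0.0008 -0.001 0 0 0 0.6;-0.001 0.0008 -0.001 0 0 0 0.6"}}

```text
clock: 19.15
position: [0.5817, 0.0861, 0.0786]
ee_rot: [-0.001, 0.737, 0.675, 0.001]
contact_force: [-8.5, -9.0, -2.2]
width: 0.043
gripper_force: 82.5
```

```bash
python3 -c "
from h import *
push();eyes.get_image('top');push()"
```

```text
reader-frame TCP from seat mm [ 0.22 -0.97] z 0.0786 Fx Fy [-7.6 -9.8] Fz -2.2 M [-1.97  1.46] -0.17 toolz [0.0002 0.0033] yaw 84.98 w 0.043 19.15
reader-frame TCP from seat mm [ 0.21 -0.96] z 0.0786 Fx Fy [ -7.5 -10.5] Fz -3.1 M [-1.91  1.48] -0.12 toolz [0.0002 0.0033] yaw 84.98 w 0.0433 19.2
```

>>> {"op": "servo_tool", "data": {"series": "0 0.0008 0.0003 0 0 0 0.6;0 0.0015 0.0003 0 0 0 0.6;0 0.0015 0.0003 0 0 0 0.6"}}

```text
clock: 19.5
position: [0.5821, 0.0861, 0.0786]
ee_rot: [-0.002, 0.737, 0.675, 0.0]
contact_force: [-10.5, -9.1, 1.4]
width: 0.0431
gripper_force: 83.2
```

```bash
python3 -c "
from h import *
push();eyes.get_image('top');push()"
```

```text
reader-frame TCP from seat mm [ 0.58 -0.96] z 0.0786 Fx Fy [ -9.6 -10. ] Fz 1.4 M [-1.97  1.87] -0.16 toolz [-0.0021  0.0032] yaw 84.97 w 0.0431 19.5
reader-frame TCP from seat mm [ 0.57 -0.99] z 0.0786 Fx Fy [-9.7 -9.3] Fz 1.9 M [-1.97  1.86] -0.23 toolz [-0.002   0.0032] yaw 84.96 w 0.0429 19.55
```

>>> {"op": "servo_tool", "data": {"series": "0 0.0005 0.0003 0 0 0 0.6;0 0.001 0.0003 0 0 0 0.6;0 0.001 0.0003 0 0 0 0.6"}}

```text
clock: 19.85
position: [0.5821, 0.086, 0.0786]
ee_rot: [-0.002, 0.738, 0.675, -0.0]
contact_force: [-13.0, -9.3, 5.6]
width: 0.0432
gripper_force: 83.6
```

```bash
python3 -c "
from h import *
push();eyes.get_image('top');push()"
```

```text
reader-frame TCP from seat mm [ 0.63 -0.98] z 0.0786 Fx Fy [-12.1 -10.4] Fz 5.6 M [-2.04  2.24] -0.25 toolz [-0.0037  0.0032] yaw 84.95 w 0.0432 19.85
reader-frame TCP from seat mm [ 0.64 -0.96] z 0.0786 Fx Fy [-12.3 -11.6] Fz 4.7 M [-1.98  2.15] -0.23 toolz [-0.0037  0.0032] yaw 84.96 w 0.0434 19.9
```

Now x is solid too (2.6 N for 0.06 mm). The Mz zero crossing puts the square yaw at about 84.8°, so I'll level the tool, trim the yaw and top up the y push.

>>> {"op": "servo_tool", "data": {"series": "0.0005 0 -0.0004 -0.25 -0.2 0.2 0.6;0.0008 0 -0.0004 -0.25 -0.2 0.2 0.6;0.0008 0 -0.0004 -0.25 -0.2 0.2 0.6;0.0008 0 -0.0004 -0.25 -0.2 0.2 0.6"}}

```text
clock: 20.3
position: [0.5822, 0.0862, 0.0786]
ee_rot: [0.001, 0.739, 0.674, -0.0]
contact_force: [-13.0, -10.7, 3.2]
width: 0.0431
gripper_force: 83.1
```

Run:
```python
from h import *
push();im=eyes.get_image("wrist")[:,:,::-1].copy();w=eyes.camera_info("wrist");push()
b=comps(im,(90,90,50),(108,255,255),(200,120,440,479),30);print("cap",b)
t=eyes.get_image("top")[:,:,::-1].copy();print("rack caps red",comps(t,(0,120,90),(6,255,255),(318,215,376,265),5))
```

```text
reader-frame TCP from seat mm [ 0.63 -0.83] z 0.0786 Fx Fy [-12.  -11.8] Fz 3.2 M [-2.16  2.14] -0.2 toolz [ 0.0004 -0.0015] yaw 84.78 w 0.0431 20.3
reader-frame TCP from seat mm [ 0.63 -0.85] z 0.0786 Fx Fy [-12.5 -11.4] Fz 3.3 M [-2.2   2.19] -0.19 toolz [ 0.0004 -0.0015] yaw 84.78 w 0.0429 20.35
cap [([317.2, 405.1], [289, 376, 58, 57, 2544])]
rack caps red [([332.0, 228.3], [329, 225, 7, 8, 42])]
```

>>> {"op": "servo_tool", "data": {"series": "0.0006 0.0003 0 0 -0.1 0.2 0.6;0.0006 0.0003 0 0 -0.1 0.2 0.6;0.0006 0.0003 0 0 -0.1 0.2 0.6;0.0006 0.0003 0 0 -0.1 0.2 0.6"}}

```text
clock: 20.8
position: [0.5822, 0.0863, 0.0786]
ee_rot: [0.001, 0.74, 0.673, -0.002]
contact_force: [-13.4, -12.3, 3.5]
width: 0.0429
gripper_force: 83.3
```

Run:
```python
from h import *
push();eyes.get_image("side");push()
```

```text
reader-frame TCP from seat mm [ 0.67 -0.74] z 0.0786 Fx Fy [-12.3 -13.5] Fz 3.5 M [-2.36  2.27] -0.15 toolz [-0.0002 -0.0042] yaw 84.6 w 0.0429 20.8
reader-frame TCP from seat mm [ 0.67 -0.76] z 0.0786 Fx Fy [-12.2 -13.5] Fz 4.0 M [-2.33  2.27] -0.11 toolz [-0.0002 -0.0042] yaw 84.59 w 0.0432 20.85
```

>>> {"op": "servo_tool", "data": {"series": "-0.0002 0 0 0 0.25 -0.15 0.6;-0.0002 0 0 0 0.25 -0.15 0.6;-0.0002 0 0 0 0.25 -0.15 0.6;-0.0002 0 0 0 0.25 -0.15 0.6"}}

```text
clock: 21.25
position: [0.5822, 0.0863, 0.0786]
ee_rot: [-0.0, 0.739, 0.674, 0.0]
contact_force: [-13.3, -11.9, 3.8]
width: 0.0432
gripper_force: 83.2
```

Run:
```python
from h import *
push();eyes.get_image("side");push()
s=manip.get_state();a=s["contact_force"]
if np.hypot(*a[:2])<25 and a[2]<10: print(manip.sign_off())
```

```text
reader-frame TCP from seat mm [ 0.68 -0.75] z 0.0786 Fx Fy [-12.2 -13.1] Fz 3.8 M [-2.44  2.27] -0.29 toolz [-0.0001  0.0006] yaw 84.72 w 0.0432 21.25
reader-frame TCP from seat mm [ 0.68 -0.78] z 0.0786 Fx Fy [-12.7 -12.6] Fz 3.6 M [-2.4   2.18] -0.3 toolz [-0.0001  0.0005] yaw 84.72 w 0.043 21.3
the job is handed in; nothing more can be done
None
```

I handed the job in at 21.3 s: the blue-capped tube is fully down in the aluminium holder, still gripped and pressed into the reader's corner at about 12–13 N per stop; I judged it flush from force and position readings, not from a picture.

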